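# Prime the bench oiler with its spring plunger

## Task

Prime the bench oiler: push its swing guard back off the plunger, about a quarter turn away from its closed place, then pump the spring plunger with your fingertips, right down and right up again each time, until the thin indicator pin beside it stands fully out. Finish with the plunger let right up and the guard still swung clear. Only push and press: grip nothing, do not touch the pin, do not force the guard, and leave the things standing around where they are.

Things in the scene. Friction and masses are not known exactly. Their poses are not given: they have to be found in the camera images.
- pump: Bench oiler, fixed: base plate 135 x 150 x 8 mm, grey block 52 x 128 mm, block top at 70 mm. Origin on the worktop below the plunger axis; x to the oiler's back, y to its left, z up. In a row on the block: guard post (y = +55 mm, 12 mm thick), plunger (y = 0), indicator pin (y = -45). Behind, at x = 56, y = -15: grey reservoir 50 mm across with a black cap (top 90 mm), no part of the job.
- plunger (a joint): How far the spring plunger is pressed, m: 0 up, 0.018 at its lower stop. Takes 4 N to start, 10 to 12 N (more if fast) at the bottom, and springs up by itself when let go (0.2 s). Each stroke lifts the indicator pin one notch of 7 mm; a stroke counts only if it goes down past 13 mm after coming up to within 3 mm of the top.
- plunger_top (a point): Centre of the flat top of the plunger's black round head. The press face is 36 mm across; 4 mm lower the head widens to a skirt 44 mm across and 11 mm high, which must not be gripped. With the plunger up the top is 114 mm above the worktop. It moves with the plunger.
- indicator (a joint): How far the thin steel indicator pin has risen, m: 0 to 0.006 at the start. A full stroke raises it 0.007 (the first one 2 to 9 mm); it keeps its height between strokes (stiff, 2.5 N) and is fully out at about 0.035, after four or five strokes; further strokes do nothing more. Over 0.030 it is at its last notch.
- pin_top (a point): Top of the indicator pin: round head 11 mm across and 5 mm high on a 7 mm rod. Fully down it is 82 mm above the worktop, fully out about 117 mm. It moves with the pin.
- guard (a joint): Angle of the flat aluminium swing guard, rad: 0 when its arm lies along the oiler's -y with its round plate over the plunger, growing as it swings to the back (anticlockwise from above); at 1.57 the arm points to the oiler's +x. Starts at 0 to 0.25; stop at 1.9. Stiff hinge (0.04 N m): it stays where left and takes about 1 N at the tab.
- guard_hinge (a point): Point on the guard's vertical hinge axis, at the height of the guard plate's top, 124 mm above the worktop. The guard is an arm 14 mm wide with a round plate 50 mm across whose centre is 55 mm from the axis; plate and arm are 4 mm thick, with their underside 120 mm above the worktop.
- guard_tab (a point): Centre of the upright tab on the guard's plate, made to push on: 5 mm thick, 30 mm long along the arm (48 to 78 mm from the hinge axis), standing 21 mm above the guard plate, top 145 mm above the worktop. At guard angle 0 its broad faces look to the oiler's -x and +x; push the -x face. Moves with the guard.
- oil_bottle: small round bottle with a dark cap, 32 mm across, 77 tall, standing; a loose bystander near the oiler, not to be lifted or moved (30 mm at most). Origin: centre of its underside.
- check_stamp: hand stamp with a wooden knob, 22 x 30 mm, 62 tall, standing; a loose bystander near the oiler, not to be lifted or moved (30 mm at most). Origin: centre of its underside.
- hex_key_2: L-shaped hex key, 28 x 77 mm, 4 thick, lying; a loose bystander near the oiler, not to be lifted or moved (30 mm at most). Origin: centre of its underside.
- ref_block_2: plain square block, 40 x 40 x 18 mm; a loose bystander near the oiler, not to be lifted or moved (30 mm at most). Origin: centre of its underside.
- tape_black: roll of tape, 67 mm across, 19 tall, lying flat; a loose bystander near the oiler, not to be lifted or moved (30 mm at most). Origin: centre of its underside.
- bit_box: flat closed box, 58 x 95 x 25 mm; a loose bystander near the oiler, not to be lifted or moved (30 mm at most). Origin: centre of its underside.
- marker_1: marker pen, 129 mm long, 16 across, lying; a loose bystander near the oiler, not to be lifted or moved (30 mm at most). Origin: centre of its underside.

How it is judged:
On the way, in this order (a step that is already met when the one before it is completed fails the run):
1. the guard is swung back clear of the plunger (value of joint guard above 1.2 rad), for 0.2 s.
2. the plunger is pressed down (value of joint plunger above 0.01 m), for 0.02 s.
3. the indicator pin stands fully out (value of joint indicator above 0.03 m), for 0.2 s.
At the end, for the whole second after the job is handed in: The indicator pin stands out by more than 30 mm (last notch), the plunger has come up to within 3 mm of its top, and the guard is at rest, swung back by more than 1.2 rad (69 degrees) (value of joint indicator above 0.03 m and value of joint plunger below 0.003 m and value of joint guard above 1.2 rad and velocity of joint guard below 0.05 rad/s); the robot touches nothing.
It fails at once if the robot touches the indicator pin (contact force between the arm and indicator_c0 above 0.5 N).
It fails at once if the robot touches the indicator pin (contact force between the fingers and indicator_c0 above 0.5 N).
It fails at once if the plunger's head is gripped by its sides (over 10 N on the skirt) (contact force between the fingers and plunger_c1 above 10 N).
It fails at once if the guard is gripped or forced (over 35 N; pushing it takes about 1 N) (contact force between the fingers and guard_c0 above 35 N or contact force between the fingers and guard_c1 above 35 N or contact force between the fingers and guard_c2 above 35 N or contact force between the fingers and guard_c3 above 35 N).
It fails at once if a thing standing around is lifted, carried or pushed more than 30 mm (distance of any of oil_bottle, check_stamp, hex_key_2, ref_block_2, tape_black, bit_box, marker_1 from where it was at the start of the episode above 0.03 m).
It also fails if it takes over 51 s, if anything falls off the work surface, if the arm or the gripper's body presses on something with over 40 N, if the wrist force passes 120 N, or if a joint passes its speed limit or range.

## Robot

A 6-joint arm with a two-finger parallel gripper is mounted at the origin on a cart in front of the work surface, level with it; the furniture and walls round the work are solid. World frame = base frame: x ahead of the robot, y to its left, z up, the work surface at z = 0. Lengths are in m, angles in rad, forces in N, time in s.
With the tool pointing down it reaches from about 0.25 to 0.775 m from the base axis. Payload 4 kg.
Tool frame: the origin (TCP) lies at the very end of the fingers, on their centre line; the grasp point (between the pads) lies 19 mm behind it (robot.hold_point_z is the distance from the TCP to the grasp point, in m); z points along the fingers, y is the line along which they close (so a half turn about z gives the same grasp; the last joint's range is limited). The gripper opens to 94 mm and grips with 3 to 60 N. Pads are 16 mm wide; open, the fingers measure 119 mm over their backs; the gripper's body (75 mm by 177 mm) begins 78 mm behind the grasp point.
Start: joints at [1.141, 0.087, 1.371, -0, 1.684, -0.103], TCP at [0.177, 0.521, 0.206] pointing down, gripper open.
Joint ranges: [-3.1, 3.1], [-0.76, 2.03], [0.27, 2.55], [-1.08, 4.22], [0.17, 2.65], [-2.57, 2.57]. Speed limits (rad/s): [2.79, 2.79, 3.14, 3.14, 3.14, 3.14].

## Interface

Orientations are given as [roll, pitch, yaw] about the fixed x, y, z axes, in that order (R = Rz(yaw) Ry(pitch) Rx(roll)).
In Python, from bench import robot gives the robot as it stands.
- The arm moves only by the tool carry_out, never from a script. Its argument "steps" is a list of rows, each a list of 3 entries, a list of its own where there are three numbers: the shift along the tool's x, y, z in m, then the turn about the tool's z in units of 10 degrees (1.0 is 10 degrees), then the closure, from -1 (fully open) to 1 (shut). In form: [[[tx, ty, tz], roll, jaw], ...]. A call has 1 to 10 rows; each row is the pose to reach, as a shift and turn from the pose commanded when the call began, along the tool's axes at that moment; what a row does not reach only later rows make up. A row lasts 1/8 s, in which the tool goes at most 62.5 mm and 10.7 degrees, less where a joint would pass 70% of its speed; a pose out of reach is approached as far as the arm can. A call with a gripper value outside its range is refused whole. The fingers move at their own pace and stop on an object; the grip force is fixed at half the most. Time passes only in rows, so rows that repeat a pose let the fingers close. It gives the time, the measured TCP pose, the force, the opening and the grip force at its end, in the units of the state.
- robot.get_obs(): the state, without advancing time (a new reading comes with each control period).
- robot.snapshot(name): name is "scene" or "side" or "wrist"; returns a dict with "image" (480x640x3 uint8, red, green, blue), "z_map" (480x640 float32, m along the optical axis (not along the pixel's ray), 0 where there is no reading), "mtx" (3x3 intrinsics, pixels), "R" (3x3) and "t" (3): a world point X has camera coordinates R X + t. Camera axes: x right, y down, z forward; pixel columns grow to the right and rows downward; lengths in m; the calibration is good to about 2 mm. The wrist camera is an equidistant fisheye: a pixel r from the principal point sees the ray r / f radians off the axis. A picture is of the moment at which its call begins.
- robot.close_job(): hands the job in; it is judged then, once.
The state is a dict: "time": time; "joint_positions": joint angles; "qvel": joint speeds; "joint_torque": joint torques, N m; "tool_pos": TCP position; "ee_rot": TCP orientation; "wrist_force": force on the tool from outside, world axes, zero at the start; "wrist_torque": the same for the moment, N m; "width": finger opening in m; "finger_force": force on a finger pad.
Only numpy, scipy, OpenCV 4.12 (cv2) and the standard library are available. Lean on these libraries where they do the work, as an engineer would, in place of code of your own. Each camera call takes 0.05 s, during which the arm holds its last target. There are 200 camera calls.

## Working session

There is one attempt and no reset: what is moved stays moved. The work goes in short steps, Python scripts to look and compute and a tool call to move; the robot and the scene stay as the last step left them, time stands still between calls to the robot, and variables do not carry over. Pictures are saved under pics/ and viewed, at most 10 in all, crops included, and the job is handed in when it is done.

Besides the shell and the picture viewer there is one more tool, called after "Emit:" as a command line: name --argument value ..., lists and objects as JSON in quotes. carry_out: Moves the arm, as the interface text tells. Its arguments: {"type":"object","properties":{"steps":{"type":"array","items":{"type":"array"}}},"required":["steps"]}

```bash
mkdir -p pics; cat > h.py <<'E'
import numpy as np,cv2
from bench import robot
def snap(n,save=None):
    s=robot.snapshot(n)
    if save: cv2.imwrite('pics/'+save,s['image'][:,:,::-1])
    return s
def cloud(s):
    z=s['z_map'];v,u=np.indices(z.shape);K=s['mtx']
    c=np.dstack([(u-K[0,2])/K[0,0]*z,(v-K[1,2])/K[1,1]*z,z])
    return (c-s['t'])@s['R']
E
python3 - <<'E'
from h import *
for n in('scene','side'):
    s=snap(n,n+'0.png');np.savez(n+'0.npz',**s);print(n,s['mtx'][0],-s['R'].T@s['t'],s['R'][2])
o=robot.get_obs();print(o['time'],o['tool_pos'],o['ee_rot'],o['width'],o['wrist_force'])
E
```

```text
scene [456.56827777   0.         319.81932672] [-0.10590659 -0.13942919  0.53459794] [ 0.74321048  0.47195668 -0.47423104]
side [553.91536658   0.         316.69936735] [ 0.37758714 -0.53002205  0.50121438] [ 0.16000078  0.88848953 -0.4301001 ]
0.1 [0.17633908 0.52044923 0.20442308] [-3.13961822e+00 -2.33456749e-04  2.81482112e+00] 0.09395084662223235 [-0.83854821  0.13705731  0.01621453]
```

View pics/scene0.png

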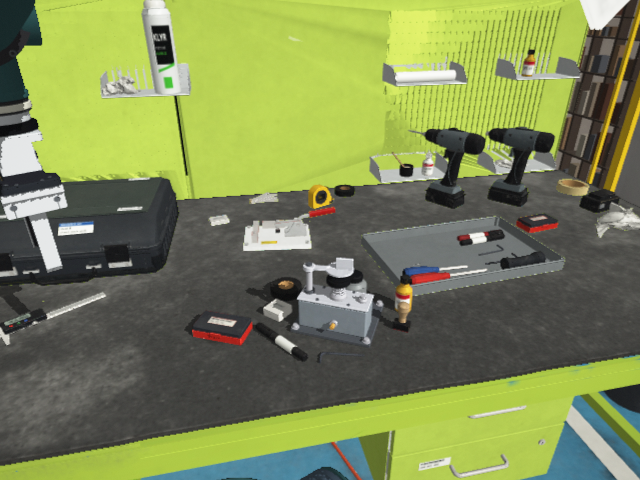

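View pics/side0.png

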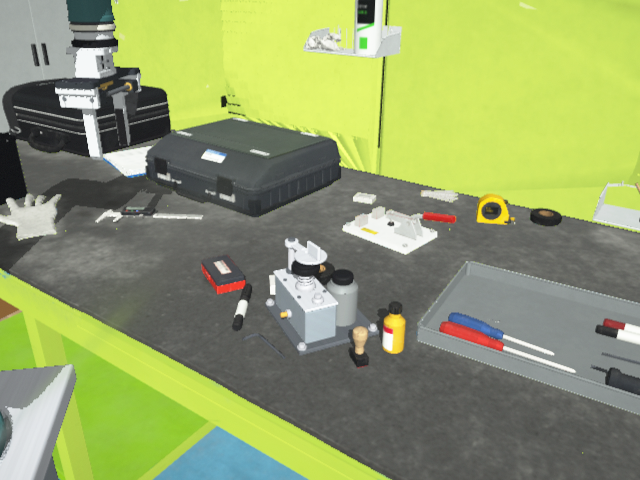

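The scene view shows the oiler at about (338,305): guard post at about (309,275), tab at (345,264), head below it at (340,280). In the side view the oiler is at (305,300), with tab (314,248), reservoir (343,295), and bottle and stamp to its right.

```bash
python3 - <<'E'
from h import *
P=[]
for n,(x0,y0,x1,y1) in dict(scene=(270,240,430,375),side=(240,225,420,375)).items():
    s=np.load(n+'0.npz');p=cloud(s)[y0:y1,x0:x1];m=s['z_map'][y0:y1,x0:x1]>0
    cv2.imwrite(f'pics/{n}c.png',cv2.resize(s['image'][y0:y1,x0:x1,::-1],None,fx=4,fy=4,interpolation=cv2.INTER_CUBIC)[:600])
    q=p[m];P.append(q)
    for nm,a,b in(('block',.066,.074),('guardplate',.120,.128),('tab',.131,.150),('base',.005,.011)):
        k=q[(q[:,2]>a)&(q[:,2]<b)]
        if len(k)<4: print(n,nm,len(k));continue
        # keep near block
        r=cv2.minAreaRect((k[:,:2]*1000).astype(np.float32))
        print(n,nm,len(k),np.round(k.mean(0),4),np.round(k.max(0),3),'rect mm',np.round(r[0],1),np.round(r[1],1),round(r[2],1))
E
python3 -c "
import cv2,numpy as np
a=cv2.imread('pics/scenec.png');b=cv2.imread('pics/sidec.png')
print(a.shape,b.shape)"
```

```text
scene block 1146 [0.4926 0.1977 0.0699] [0.612 0.274 0.074] rect mm [513.9 177.4] [102.8 212. ] 32.7
scene guardplate 399 [0.4864 0.2161 0.1239] [0.513 0.266 0.128] rect mm [491.  222.6] [44.5 88.8] 6.0
scene tab 136 [0.5008 0.196  0.1388] [0.511 0.21  0.146] rect mm [502.  196.5] [ 8.9 28.6] 25.9
scene base 1463 [0.5232 0.2226 0.008 ] [0.852 0.512 0.011] rect mm [619.6 249.6] [446.5 331.9] 37.9
side block 1340 [0.504  0.1841 0.0706] [0.62  0.266 0.074] rect mm [523.8 171.6] [105.9 220.4] 59.5
side guardplate 471 [0.4923 0.2094 0.1246] [0.524 0.264 0.128] rect mm [496.7 222.4] [49.6 90.7] 8.4
side tab 141 [0.5016 0.1955 0.1394] [0.51  0.258 0.147] rect mm [492.2 219.1] [ 7.4 84.6] 24.7
side base 1787 [0.5335 0.2079 0.0084] [0.768 0.549 0.011] rect mm [560.3 327.8] [472.  313.1] 70.6
(540, 640, 3) (600, 720, 3)
```

View pics/scenec.png

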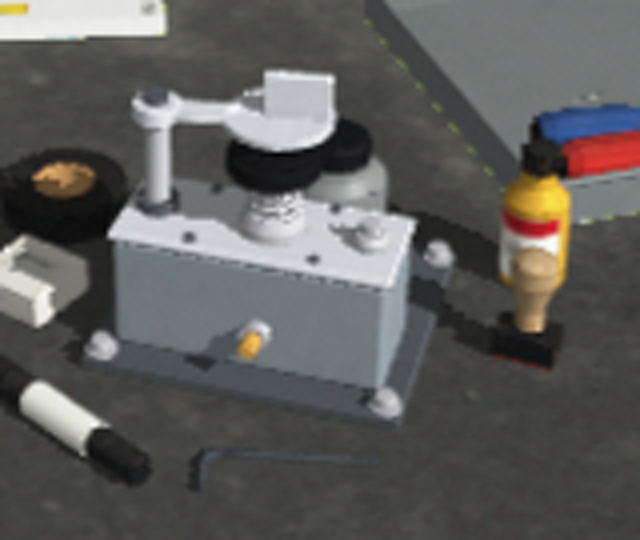

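View pics/sidec.png

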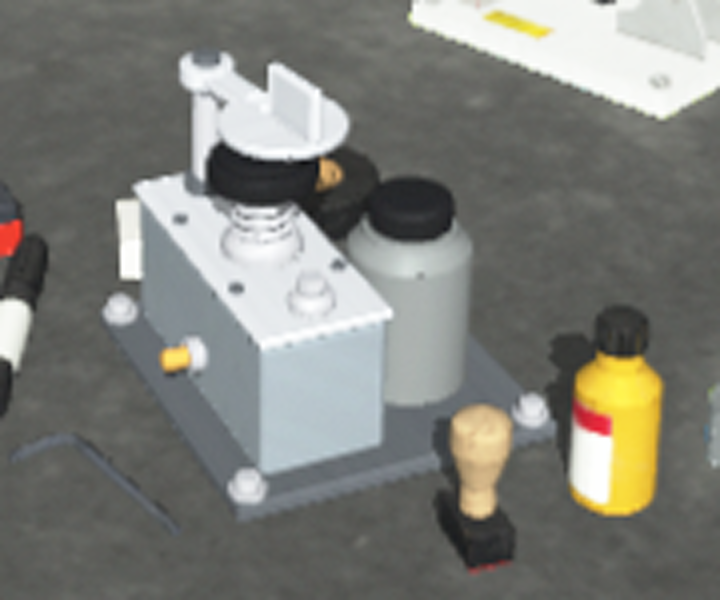

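The crops show the block top, post at the left, a small pin head (scene crop (372,232)), reservoir behind, and the guard plate over the head with its tab's -x face toward the cameras. Now I'll fit the block top rectangle and hinge.

```bash
python3 - <<'E'
from h import *
for n,(x0,y0,x1,y1) in dict(scene=(270,240,385,375),side=(240,225,345,375)).items():
    s=np.load(n+'0.npz');p=cloud(s)[y0:y1,x0:x1].reshape(-1,3);g=s['image'][y0:y1,x0:x1].reshape(-1,3).astype(int)
    ok=(s['z_map'][y0:y1,x0:x1].ravel()>0)
    k=p[ok&(abs(p[:,2]-.07)<.0025)&(g.min(1)>120)]
    r=cv2.minAreaRect((k[:,:2]*1000).astype(np.float32))
    print(n,len(k),np.round(r[0],1),np.round(r[1],1),round(r[2],1), 'corners',np.round(cv2.boxPoints(r)).tolist())
    t=p[ok&(p[:,2]>.131)&(p[:,2]<.149)]
    t=t[np.linalg.norm(t[:,:2]-[.501,.196],axis=1)<.03]
    c=t.mean(0);e=np.linalg.eigh(np.cov(t[:,:2].T))[1][:,1];pr=(t[:,:2]-c[:2])@e
    print(' tab',len(t),np.round(c,4),'dir',e,np.ptp(pr), np.round(c[:2]+e*(pr.max()+pr.min())/2,4))
    h=p[ok&(p[:,2]>.115)&(p[:,2]<.135)];h=h[h[:,1]>.243]
    print(' hinge',len(h),np.round(h.mean(0),4),np.round(h.min(0),4),np.round(h.max(0),4))
    d=p[ok&(p[:,2]>.115)&(p[:,2]<.128)];d=d[np.linalg.norm(d[:,:2]-[.501,.196],axis=1)<.045]
    print(' plate',d.min(0).round(4),d.max(0).round(4))
    for nm,c0,rr in():pass
# bystanders tall and reservoir
s=np.load('side0.npz');p=cloud(s)
for nm,(u,v) in dict(stamp=(360,330),bottle=(394,306),rescap=(343,273),pin=(318,295),box=(222,268)).items():
    print(nm,p[v,u].round(3))
E
```

```text
scene 819 [509.  211.4] [ 99.1 128.9] 15.4 corners [[444.0, 260.0], [478.0, 136.0], [574.0, 162.0], [540.0, 287.0]]
 tab 136 [0.5008 0.196  0.1388] dir [-0.39960516  0.91668736] 0.028686424597753467 [0.5008 0.196 ]
 hinge 108 [0.4733 0.2517 0.1248] [0.4655 0.2433 0.1151] [0.488  0.2657 0.1309]
 plate [0.4709 0.1789 0.1151] [0.5134 0.2368 0.128 ]
side 1045 [500.2 207.8] [ 77.9 132.7] 15.6 corners [[445.0, 261.0], [481.0, 133.0], [556.0, 154.0], [520.0, 282.0]]
 tab 136 [0.5025 0.1934 0.1397] dir [-0.4301677  0.902749 ] 0.032473884622653305 [0.5018 0.1948]
 hinge 102 [0.4764 0.2501 0.1262] [0.4676 0.2431 0.1155] [0.489  0.2644 0.1325]
 plate [0.475  0.1771 0.115 ] [0.5244 0.2395 0.1278]
stamp [0.553 0.093 0.058]
bottle [0.607 0.114 0.078]
rescap [0.55  0.199 0.091]
pin [0.503 0.152 0.084]
box [0.366 0.363 0.027]
```

```bash
cat >> h.py <<'E'
from scipy.spatial.transform import Rotation as Ro
H=np.array([.4745,.252])
def deltas(W):
    o=robot.get_obs();R=Ro.from_euler('xyz',o['ee_rot']).as_matrix()
    return np.round((np.asarray(W)-o['tool_pos'])@R,4)
E
python3 - <<'E'
from h import *
n=np.array([np.cos(np.radians(24.5)),np.sin(np.radians(24.5))])
c=np.array([.5015,.1955])-31*n/1000
print(c,deltas([[*c,.206],[*c,.132]]))
E
```

```text
[0.4732912  0.18264451] [[-0.3897 -0.2246 -0.0012]
 [-0.3897 -0.2245  0.0728]]
```

Emit:
carry_out --steps '[[[-0.05,-0.029,0],0,1],[[-0.1,-0.058,0],0,1],[[-0.15,-0.087,0],0,1],[[-0.2,-0.116,0],0,1],[[-0.25,-0.145,0],0,1],[[-0.3,-0.173,0],0,1],[[-0.35,-0.202,0],0,1],[[-0.39,-0.2245,0],0,1],[[-0.39,-0.2245,0],0,1],[[-0.39,-0.2245,0],0,1]]'

```text
time: 1.35
tool_pos: [0.4733, 0.1834, 0.205]
ee_rot: [3.142, -0.001, 2.815]
wrist_force: [-0.1, 0.3, -0.0]
width: 0.0006
finger_force: 0.0
```

```bash
python3 - <<'E'
from h import *
n=np.array([np.cos(np.radians(24.5)),np.sin(np.radians(24.5))])
c=np.array([.5015,.1955])-31*n/1000
print(robot.get_obs()['tool_pos'],robot.get_obs()['width'],robot.get_obs()['ee_rot'])
W=[[*c,.206],[*c,.132]]
for a in np.radians([-65.5,-58,-50,-42,-34,-26,-18,-10,-2,6,14]):
    u=np.array([np.cos(a),np.sin(a)]);m=np.array([-u[1],u[0]]);W.append([*(H+.063*u-.0165*m),.132])
print(deltas(W))
snap('wrist','w1.png')
E
```

```text
[0.47329684 0.18341132 0.20502686] 0.0005935383147560864 [ 3.14158457e+00 -1.43182847e-03  2.81468696e+00]
[[-0.0002 -0.0007 -0.001 ]
 [-0.0003 -0.0007  0.073 ]
 [-0.0103  0.0081  0.073 ]
 [-0.0175  0.0127  0.073 ]
 [-0.0245  0.0185  0.073 ]
 [-0.0306  0.0253  0.073 ]
 [-0.0356  0.0328  0.073 ]
 [-0.0396  0.041   0.073 ]
 [-0.0424  0.0496  0.073 ]
 [-0.044   0.0586  0.073 ]
 [-0.0443  0.0677  0.073 ]
 [-0.0433  0.0767  0.073 ]
 [-0.0411  0.0855  0.073 ]]
```

View pics/w1.png

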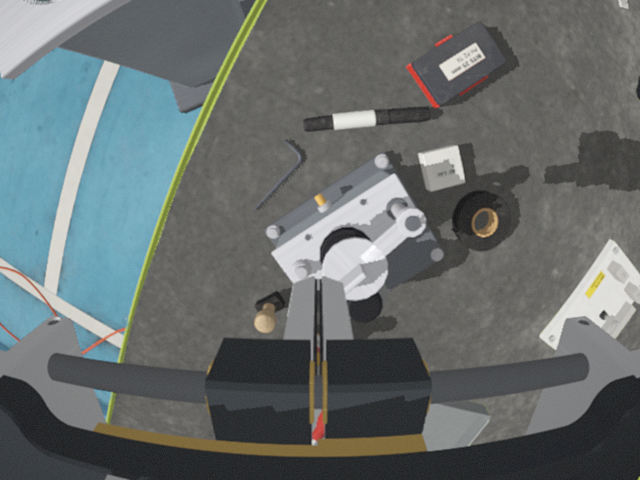

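The wrist view shows the closed fingertips at about (318,278), the guard plate at (355,268) and hinge at (408,220). All of it agrees with the estimates, so I'll descend.

Emit:
carry_out --steps '[[[0,-0.001,0.035],0,1],[[0,-0.001,0.073],0,1],[[0,-0.001,0.073],0,1]]'

```text
time: 1.78
tool_pos: [0.4703, 0.1828, 0.1293]
ee_rot: [-3.138, -0.006, 2.817]
wrist_force: [-1.3, 0.0, 0.1]
width: 0.0004
finger_force: 0.0
```

```bash
python3 - <<'E'
from h import *
s=snap('side');cv2.imwrite('pics/s2.png',cv2.resize(s['image'][170:350,220:440,::-1],None,fx=3,fy=3))
W=[]
for a in np.radians([-65.5,-58,-50,-42,-34,-26,-18,-10,-2,6,14]):
    u=np.array([np.cos(a),np.sin(a)]);m=np.array([-u[1],u[0]]);W.append([*(H+.063*u-.0165*m),.132])
print(deltas(W))
E
```

```text
[[-0.0114  0.0089 -0.0002]
 [-0.0186  0.0134 -0.0003]
 [-0.0255  0.0192 -0.0003]
 [-0.0316  0.026  -0.0003]
 [-0.0367  0.0335 -0.0003]
 [-0.0407  0.0417 -0.0004]
 [-0.0435  0.0503 -0.0004]
 [-0.0451  0.0593 -0.0004]
 [-0.0454  0.0683 -0.0004]
 [-0.0445  0.0774 -0.0004]
 [-0.0423  0.0862 -0.0004]]
```

View pics/s2.png

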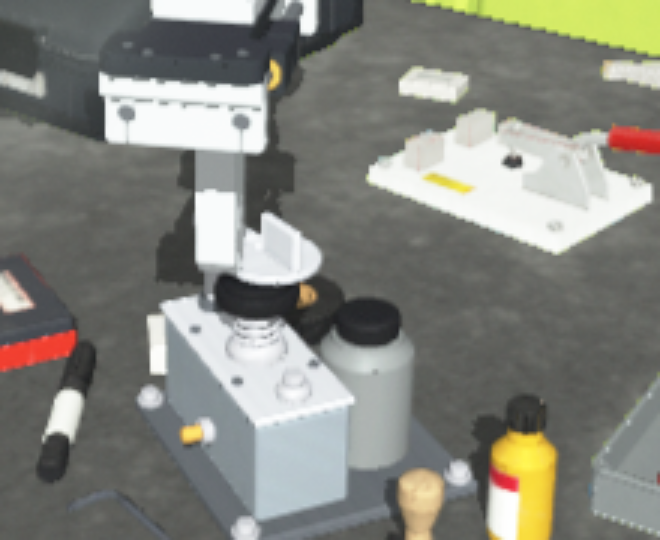

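The fingertips at (215,260) stand in front of the tab (275,240), just above plate height, as planned. Now I'll swing the guard.

Emit:
carry_out --steps '[[[-0.0114,0.009,-0.001],0,1],[[-0.0185,0.0135,-0.001],0,1],[[-0.0255,0.019,-0.001],0,1],[[-0.0315,0.026,-0.001],0,1],[[-0.0365,0.0335,-0.001],0,1],[[-0.0405,0.0415,-0.001],0,1],[[-0.0435,0.0505,-0.001],0,1],[[-0.045,0.0595,-0.001],0,1],[[-0.0455,0.0685,-0.001],0,1],[[-0.0445,0.0775,-0.001],0,1]]'

```text
time: 3.08
tool_pos: [0.5407, 0.2417, 0.1334]
ee_rot: [-3.141, 0.0, 2.815]
wrist_force: [-0.7, -1.0, 0.8]
width: 0.0002
finger_force: 0.5
```

```bash
python3 - <<'E'
from h import *
s=snap('scene');np.savez('scene3.npz',**s);cv2.imwrite('pics/s3.png',cv2.resize(s['image'][190:370,240:440,::-1],None,fx=3,fy=3))
a=np.radians(14);u=np.array([np.cos(a),np.sin(a)]);m=np.array([-u[1],u[0]]);
print(deltas([[*(H+.063*u-.0165*m),.132]]))
E
```

```text
[[0.0039 0.0075 0.0015]]
```

View pics/s3.png

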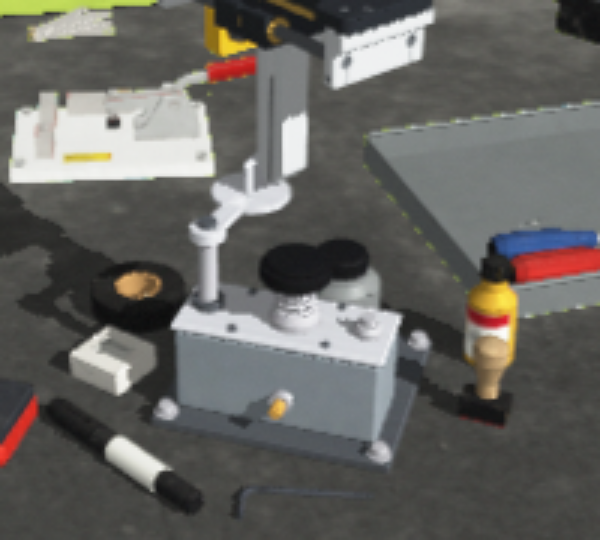

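The guard is swung to the back, with its plate at (250,193), and the head at (297,268) is uncovered. I'll push slightly further, back off, rise, and then measure the head top from both cameras.

Emit:
carry_out --steps '[[[0.003,0.008,0],0,1],[[0.003,0.008,0],0,1],[[0.003,-0.012,0],0,1],[[0.003,-0.014,-0.03],0,1],[[0.003,-0.014,-0.05],0,1],[[0.003,-0.014,-0.05],0,1]]'

```text
time: 3.88
tool_pos: [0.5342, 0.2281, 0.186]
ee_rot: [3.139, 0.004, 2.814]
wrist_force: [0.8, -0.5, -0.6]
width: 0.0007
finger_force: 0.0
```

```bash
python3 - <<'E'
from h import *
C=[]
for n,b in dict(scene=(315,255,365,300),side=(280,240,345,290)).items():
    s=snap(n);p=cloud(s);g=s['image'].astype(int)
    m=(abs(p[:,:,2]-.114)<.003)&(g.max(2)<90)&(s['z_map']>0)&(np.hypot(p[:,:,0]-.489,p[:,:,1]-.2)<.04)
    k=p[m];(c,r)=cv2.minEnclosingCircle((k[:,:2]*1000).astype(np.float32))
    print(n,m.sum(),k.mean(0).round(4),np.round(c,1),r,k.min(0).round(4),k.max(0).round(4));C.append(np.array(c)/1000)
    q=p[(s['z_map']>0)&(abs(p[:,:,2]-.138)<.007)&(np.hypot(p[:,:,0]-H[0],p[:,:,1]-H[1])<.085)&(g.min(2)>100)]
    d=q[:,:2].mean(0)-H if len(q) else H*0;print(' tab',len(q),q.mean(0),np.degrees(np.arctan2(d[1],d[0])))
c=np.mean(C,0);print(c,deltas([[*c,.165],[*c,.118],[*c,.095]]),robot.get_obs()['tool_pos'])
E
```

```text
scene 207 [0.4879 0.2    0.1134] [488.2 201.3] 20.60865592956543 [0.4703 0.1812 0.111 ] [0.508  0.2202 0.1162]
 tab 60 [0.53483279 0.26708921 0.13937475] 14.041616056795375
side 281 [0.4916 0.1959 0.114 ] [492.2 197.3] 21.574811935424805 [0.4716 0.1789 0.111 ] [0.5118 0.217  0.1167]
 tab 147 [0.53661438 0.26573424 0.13778191] 12.468178612277992
[0.49018288 0.19928773] [[ 0.0312 -0.0411  0.0181]
 [ 0.0312 -0.0411  0.0651]
 [ 0.0312 -0.0411  0.0881]] [0.53291519 0.22814969 0.18307892]
```

Emit:
carry_out --steps '[[[0.031,-0.041,0.018],0,1],[[0.031,-0.041,0.035],0,1],[[0.031,-0.041,0.06],0,1],[[0.031,-0.041,0.06],0,1],[[0.031,-0.041,0.06],0,1]]'

```text
time: 4.6
tool_pos: [0.4913, 0.2004, 0.1238]
ee_rot: [3.141, 0.0, 2.815]
wrist_force: [-0.3, 0.6, 0.6]
width: 0.0003
finger_force: 0.0
```

```bash
python3 - <<'E'
from h import *
print(deltas([[.490,.199,.12],[.490,.199,.095]]),robot.get_obs()['tool_pos'])
s=snap('side');cv2.imwrite('pics/s4.png',cv2.resize(s['image'][200:350,250:400,::-1],None,fx=3,fy=3))
E
```

```text
[[ 0.0008 -0.0017  0.0038]
 [ 0.0008 -0.0017  0.0288]] [0.49133955 0.20035953 0.12384453]
```

View pics/s4.png

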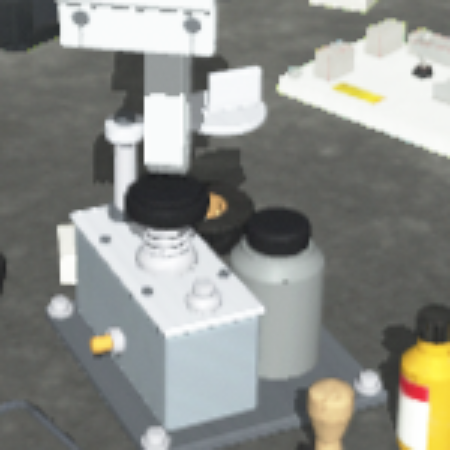

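The fingertips (165,165) are centred above the black head (167,200). First stroke:

Emit:
carry_out --steps '[[[0.001,-0.001,0.01],0,1],[[0.001,-0.001,0.016],0,1],[[0.001,-0.001,0.022],0,1],[[0.001,-0.001,0.028],0,1],[[0.001,-0.001,0.028],0,1],[[0.001,-0.001,0.028],0,1]]'

```text
time: 5.4
tool_pos: [0.4908, 0.1999, 0.0981]
ee_rot: [3.139, 0.004, 2.815]
wrist_force: [-0.3, -0.9, 9.4]
width: 0.0006
finger_force: 4.4
```

Emit:
carry_out --steps '[[[0,0,-0.026],0,1],[[0,0,-0.026],0,1],[[0,0,-0.026],0,1],[[0,0,-0.014],0,1],[[0,0,-0.006],0,1],[[0,0,0.003],0,1],[[0,0,0.003],0,1],[[0,0,0.003],0,1],[[0,0,-0.014],0,1],[[0,0,-0.026],0,1]]'

```text
time: 6.65
tool_pos: [0.489, 0.1993, 0.121]
ee_rot: [-3.141, -0.001, 2.815]
wrist_force: [-0.9, -0.3, -0.2]
width: 0.0005
finger_force: 0.0
```

```bash
cat > pin.py <<'E'
from h import *
s=snap('side');p=cloud(s)
P=np.array([.5025,.154])
k=p[(s['z_map']>0)&(np.hypot(p[:,:,0]-P[0],p[:,:,1]-P[1])<.014)]
print('pin top z',np.sort(k[:,2])[-8:].round(4),k[k[:,2]>k[:,2].max()-.004].mean(0).round(4),robot.get_obs()['tool_pos'])
E
python3 pin.py
```

```text
pin top z [0.4726 0.4747 0.4747 0.4747 0.4758 0.4768 0.4778 0.4779] [0.5057 0.1411 0.4761] [0.48964681 0.19954309 0.12247757]
```

Emit:
carry_out --steps '[[[0,0,0],0,1],[[0,0,0.012],0,1],[[0,0,0.022],0,1],[[0,0,0.029],0,1],[[0,0,0.029],0,1],[[0,0,0.029],0,1],[[0,0,0.012],0,1],[[0,0,0],0,1],[[0,0,0],0,1],[[0,0,0],0,1]]'

```text
time: 7.95
tool_pos: [0.4885, 0.1992, 0.1198]
ee_rot: [-3.14, -0.003, 2.815]
wrist_force: [0.5, 0.1, 1.0]
width: 0.0005
finger_force: 0.0
```

```bash
sed -i 's/<.014)\]/<.014)\&(p[:,:,2]<.13)]/' pin.py; python3 pin.py
```

```text
pin top z [0.1032 0.1034 0.1034 0.1035 0.1036 0.1036 0.1037 0.104 ] [0.5028 0.1555 0.1023] [0.48852519 0.19920304 0.11978707]
```

The pin is now about 21 mm out. Two more strokes should bring it to the last notch.

Emit:
carry_out --steps '[[[0,0,0.012],0,1],[[0,0,0.02],0,1],[[0,0,0.028],0,1],[[0,0,0.028],0,1],[[0,0,0.028],0,1],[[0,0,0.012],0,1],[[0,0,-0.002],0,1],[[0,0,-0.002],0,1],[[0,0,-0.002],0,1]]'

```text
time: 9.12
tool_pos: [0.4887, 0.1992, 0.1222]
ee_rot: [-3.14, -0.002, 2.815]
wrist_force: [-1.0, 0.6, -0.7]
width: 0.0006
finger_force: 0.0
```

Emit:
carry_out --steps '[[[0,0,0.012],0,1],[[0,0,0.022],0,1],[[0,0,0.03],0,1],[[0,0,0.03],0,1],[[0,0,0.03],0,1],[[0,0,0.012],0,1],[[0,0,-0.002],0,1],[[0,0,-0.002],0,1],[[0,0,-0.002],0,1]]'

```text
time: 10.25
tool_pos: [0.4887, 0.1992, 0.1241]
ee_rot: [-3.14, -0.002, 2.815]
wrist_force: [-0.5, -0.1, -0.3]
width: 0.0006
finger_force: 0.0
```

```bash
python3 pin.py
```

```text
pin top z [0.1173 0.1173 0.1174 0.1175 0.1176 0.1178 0.1181 0.1182] [0.5027 0.1559 0.1165] [0.48860177 0.19921634 0.12400506]
```

The pin top is at 117 mm, fully out. I'll do one more stroke for safety, since extra strokes do nothing further, then rise clear and check.

Emit:
carry_out --steps '[[[0,0,0.014],0,1],[[0,0,0.024],0,1],[[0,0,0.032],0,1],[[0,0,0.032],0,1],[[0,0,0.032],0,1],[[0,0,0.012],0,1],[[0,0,-0.02],0,1],[[0,0,-0.06],0,1],[[0,0,-0.06],0,1],[[0,0,-0.06],0,1]]'

```text
time: 11.55
tool_pos: [0.4887, 0.1992, 0.1834]
ee_rot: [-3.14, -0.002, 2.815]
wrist_force: [0.1, 0.7, -0.0]
width: 0.0005
finger_force: 0.0
```

```bash
python3 pin.py; python3 - <<'E'
from h import *
s=snap('scene');cv2.imwrite('pics/s5.png',cv2.resize(s['image'][190:370,240:440,::-1],None,fx=3,fy=3))
p=cloud(s);m=(np.hypot(p[:,:,0]-.49,p[:,:,1]-.199)<.012)&(p[:,:,2]<.13)&(s['z_map']>0);print('head z',np.median(p[m][:,2]))
E
```

```text
pin top z [0.1173 0.1174 0.1174 0.1175 0.1176 0.1176 0.1181 0.1185] [0.503  0.156  0.1167] [0.48834079 0.19912189 0.18290741]
head z 0.09115979618772817
```

View pics/s5.png

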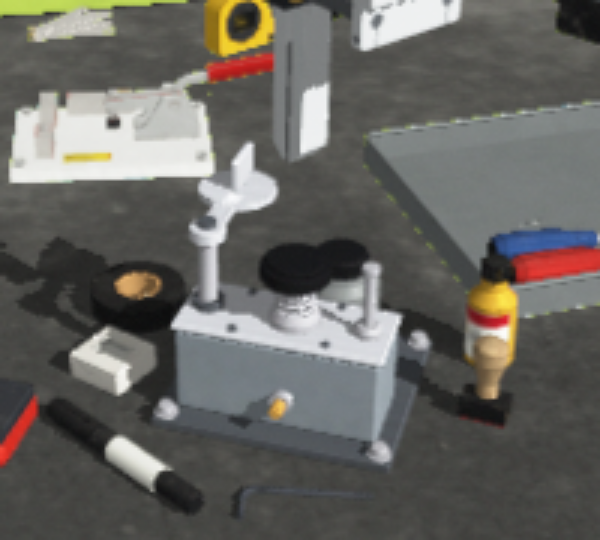

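The pin (371,268) stands fully out, the head (297,268) is at the same height as before pressing, and the guard is swung clear. The head-height median of 91 mm took in the spring below, so I'm relying on the unchanged head position in the picture. The fingers are free of everything.

```bash
python3 -c "
from bench import robot
print(robot.close_job())"
```

```text
the job is handed in; nothing more can be done
None
```

The oiler is primed and handed in: by the last camera check, the indicator pin is fully out (top at about 117 mm), the plunger is up, the guard is swung about 88° clear, and nothing else in view appears to have moved.

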